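# Set the gib screw of a tile scorer

### The arm

A 6-joint arm with a two-finger parallel gripper is mounted at the origin on a cart in front of the work surface, level with it; the furniture and walls round the work are solid. World frame = base frame: x ahead of the robot, y to its left, z up, the work surface at z = 0. Lengths are in m, angles in rad, forces in N, time in s.
With the tool pointing down it reaches from about 0.35 to 0.975 m from the base axis. Payload 4.9 kg.
Tool frame: the origin (TCP) lies midway between the tips of the shut fingers; the grasp point (between the pads) lies 19 mm behind it; z points along the fingers, y is the line along which they close (so a half turn about z gives the same grasp; the last joint's range is limited). The gripper opens to 85 mm and grips with 20 to 120 N. Pads are 22 mm wide; open, the fingers measure 114 mm over their backs; the gripper's body (76 mm by 85 mm) begins 54 mm behind the grasp point. The pads swing forward as they close: fully open they stand 13 mm farther back than shut.
Start: joints at [-1.28, 0.053, 1.613, -0, 1.476, -0.119], TCP at [0.249, -0.573, 0.231] pointing down, gripper open.
Joint ranges: [-3.01, 3.01], [-1.01, 2.22], [0.06, 2.58], [-1.02, 4.17], [0.09, 2.62], [-3.14, 3.14]. Speed limits (rad/s): [2.57, 2.57, 3.14, 3.14, 3.14, 3.14].

### API

Orientations are given as a rotation vector (axis times angle).
In Python, from station import ctrl gives the robot as it stands.
- The arm moves only by the shell command python3 -m handwheel 'ROWS' [FORCE]. ROWS is JSON, a list of rows, each an object with "gripper": the gripper command: -1 is fully open, 1 is shut, values between are in proportion; "offset": the shift along the tool's x, y, z in mm, a list of three; "rotation": the turn, a rotation vector about the tool's x, y, z in rad, a list of three. A call has exactly 8 rows; each row is the pose to reach, as a shift and turn from the pose commanded when the call began, along the tool's axes at that moment; what a row does not reach only later rows make up. A row lasts 1/8 s, in which the tool goes at most 62.5 mm and 10.7 degrees, less where a joint would pass 70% of its speed; a pose out of reach is approached as far as the arm can. A call with a gripper value outside its range is refused whole. The fingers move at their own pace and stop on an object; FORCE is the grip in N (left out, the last holds). Time passes only in rows, so rows that repeat a pose let the fingers close, or fill a call up. It gives the time, the measured TCP pose, the force, the opening and the grip force at its end, in the units of the state.
- ctrl.get_obs(): the state, without advancing time (a new reading comes with each control period).
- ctrl.get_image(name): name is "scene" or "top" or "wrist"; returns a dict with "image" (384x512x3 uint8, red, green, blue), "fovy" (degrees; the focal length in pixels is half the picture's height over the tangent of half this angle, whatever the lens; pixels are square), "cx", "cy" (the principal point, pixels), "xyz" and "attitude" of the camera in the world. Camera axes: x right, y up, looking along -z (the intrinsics and any distortion apply to the point x, -y, -z); pixel columns grow to the right and rows downward; lengths in m; the calibration is good to about 2 mm. The wrist camera is an equidistant fisheye: a pixel r from the principal point sees the ray r / f radians off the axis. A picture is of the moment at which its call begins. There is no depth.
- ctrl.finish_job(): hands the job in; it is judged then, once.
The state is a dict: "t": time; "q": joint angles; "dq": joint speeds; "effort": joint torques, N m; "tool_pos": TCP position; "tool_rot": TCP orientation; "contact_force": force on the tool from outside, world axes, zero at the start; "wrist_torque": the same for the moment, N m; "opening": finger opening in m; "grip_force": force on a finger pad.
Only numpy, scipy, OpenCV 4.12 (cv2) and the standard library are available. Lean on these libraries where they do the work, as an engineer would, in place of code of your own. Each camera call takes 0.05 s, during which the arm holds its last target. There are 200 camera calls.

### The job

Slide the carriage of the tile scorer all the way home against its thick end block. With it there, turn the upright thumbscrew on the carriage clockwise until you feel it bottom firmly, no more than finger tight, then back it off a quarter of a turn and let go, leaving the carriage home. Leave the things lying round the scorer where they are.

Things in the scene. Friction and masses are not known exactly. Their poses are not given: they have to be found in the camera images.
- tile_scorer: hand tile scorer, fixed to the table: grey base plate 110 (its x) x 300 (its y) x 14 mm high, with two steel guide rods along its y. Origin: centre of the underside. At the -y end stands the thick dark steel end block (30 mm thick, top at 63 mm): the home end. At the +y end is a thin aluminium end plate (10 mm thick, top at 59 mm).
- carriage (a joint): position of the carriage along the rods in m: 0 = home, touching the thick dark end block; grows toward the thin end plate (the scorer's +y), at most 0.13. It slides with about 5 N of friction and stays where it is left.
- thumbscrew: plain steel thumbscrew, upright in the middle of the carriage (aluminium block 76 x 70 mm, top 64 mm above the table). Origin: on the screw's axis at the carriage's top face; z: the axis, up. Head: a flat spade 32 mm long (its x), 9 mm thick (its y), from 7 to 36 mm above the origin, over a round collar 18 mm across, ending 9 mm above the origin.
- thumbscrew_grip (a point): point on the screw's axis in the spade, 27 mm above the carriage's top face, where the spade's two flats are gripped (9 mm apart, axes as thumbscrew; fingertips down to at most 17 mm below this point, to clear the collar). The carriage can be drawn along by this grip. Right-handed screw: clockwise seen from above drives it in; its height hardly changes.
- gib_screw_hole (a point): hole of the thumbscrew in the carriage's top face. Running free, the screw takes 0.04 N m. Where it bottoms is hidden and differs every time, 0.8 to 3 rad clockwise of the start; from there the torque climbs by 2 N m per rad of further turning. 0.1 to 0.25 N m more than free running is finger tight, 0.35 too tight. The quarter turn counts from the first touch.
- tile_a: glazed test tile 40 x 60 x 9 mm, lying loose beside the scorer, a bystander; origin: centre of its underside
- tile_b: glazed test tile 40 x 60 x 9 mm, lying loose beside the scorer, a bystander; origin: centre of its underside
- kidney: wooden kidney rib 46 x 116 x 8 mm, lying loose beside the scorer, a bystander; origin: centre of its underside
- tape: roll of masking tape 98 x 96 x 25 mm, lying loose beside the scorer, a bystander; origin: centre of its underside
- pencil: pencil 156 mm long, 7 mm thick, lying loose beside the scorer, a bystander; origin: centre of its underside

How it is judged:
On the way, in this order (a step that is already met when the one before it is completed fails the run):
1. the carriage is home against the thick end block (value of joint carriage below 0.003 m), for 0.2 s.
2. with the carriage home, the thumbscrew is bottomed finger tight (value of joint carriage below 0.004 m and contact force between screw_tab and gib_tab above 5 N), for 0.2 s.
At the end, for the whole second after the job is handed in: the carriage is within 4 mm of home and the thumbscrew rests, released, a quarter turn (90 degrees, 20 either way) back from where it bottoms (value of joint carriage below 0.004 m and x of gib_tab in the frame of thumbscrew between -0.01165 and -0.0028 m and y of gib_tab in the frame of thumbscrew below 0 m and angular speed of thumbscrew below 0.1 rad/s); the robot touches nothing.
It fails at once if the thumbscrew is overtightened (bottoming torque over 0.37 N m) (contact force between screw_tab and gib_tab above 25 N).
It fails at once if a bystander is moved more than 30 mm (distance of any of tile_a, tile_b, kidney, tape, pencil from where it was at the start of the episode above 0.03 m).
It also fails if it takes over 72 s, if anything falls off the work surface, if the arm or the gripper's body presses on something with over 40 N, if the wrist force passes 120 N, or if a joint passes its speed limit or range.

## Working session

There is one attempt and no reset: what is moved stays moved. The work goes in short steps, Python scripts to look and compute and a shell command to move; the robot and the scene stay as the last step left them, time stands still between calls to the robot, and variables do not carry over. Pictures are saved under pics/ and viewed, at most 10 in all, crops included, and the job is handed in when it is done.

```bash
mkdir -p pics; cat > h.py <<'E'
import numpy as np, cv2
from scipy.spatial.transform import Rotation as R
from station import ctrl
def snap(n,f):
    d=ctrl.get_image(n); cv2.imwrite(f'pics/{f}.png',d['image'][:,:,::-1]); return d
def rot(a):
    a=np.array(a,float)
    return a if a.shape==(3,3) else R.from_rotvec(a).as_matrix() if a.shape==(3,) else R.from_quat(a).as_matrix()
def ray(d,u,v,fish=False):
    f=d['image'].shape[0]/2/np.tan(np.radians(d['fovy'])/2)
    x,y=(u-d['cx']),(v-d['cy'])
    if fish:
        r=np.hypot(x,y); th=r/f; s=np.sin(th)/max(r,1e-9); c=np.array([x*s,-y*s,-np.cos(th)])
    else: c=np.array([x/f,-y/f,-1])
    return np.array(d['xyz']),rot(d['attitude'])@c
def plane(d,u,v,z,fish=False):
    o,r=ray(d,u,v,fish); return o+r*(z-o[2])/r[2]
E
python3 - <<'E'
from h import *
import pickle
o=ctrl.get_obs(); print({k:np.round(v,4) for k,v in o.items()})
for n in('top','scene'):
    d=snap(n,n+'0'); pickle.dump(d,open(n+'.pkl','wb')); print(n,{k:v for k,v in d.items() if k!='image'})
E
```

```text
{'t': np.float64(0.0), 'q': array([-1.28  ,  0.0533,  1.6143, -0.    ,  1.476 , -0.119 ]), 'dq': array([-0.001 , -0.    , -0.0005,  0.0014,  0.0002, -0.0006]), 'effort': array([ 1.60000e-03, -3.93695e+01, -3.70171e+01, -0.00000e+00,
        7.10000e-03,  0.00000e+00]), 'tool_pos': array([ 0.2488, -0.5726,  0.2301]), 'tool_rot': array([-3.0738e+00, -6.3880e-01,  3.0000e-04]), 'contact_force': array([-0.646 , -0.1031, -0.156 ]), 'wrist_torque': array([ 0.0391, -0.0249,  0.0308]), 'grip_force': np.float64(0.0), 'opening': np.float64(0.0855)}
top {'fovy': 43.14333819610711, 'cx': 253.77948528325064, 'cy': 189.89364085641907, 'xyz': array([ 0.42104514, -0.22001051,  0.92856554]), 'attitude': array([ 0.09786177, -0.11092986, -1.56600267])}
scene {'fovy': 46.867643472456315, 'cx': 254.0114300917291, 'cy': 193.4175740427394, 'xyz': array([0.21938524, 0.16232282, 0.82343788]), 'attitude': array([ 0.27940957, -0.70291893, -2.28286588])}
```

View pics/top0.png

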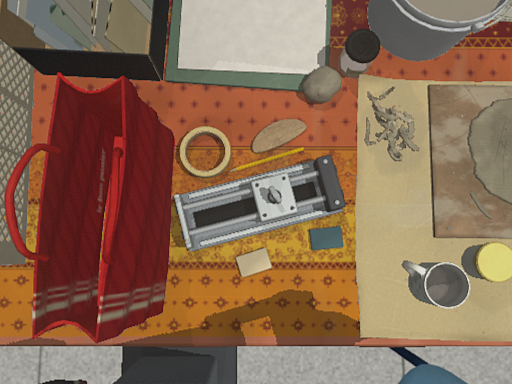

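View pics/scene0.png

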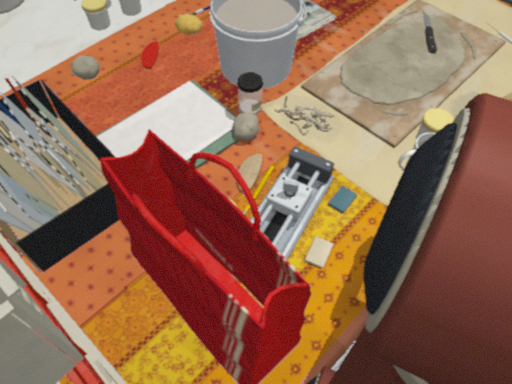

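The top view shows the scorer's dark home block at about (330,183), its thin plate at (183,220) and the carriage at (273,198). The scene view shows the same, with the red bag standing to the +y side. I'll measure these points and enlarge the carriage.

```bash
python3 - <<'E'
from h import *
import pickle
d=pickle.load(open('top.pkl','rb'))
for n,u,v,z in [('block',330,183,.063),('plate',183,220,.059),('screw',273,197,.09),('screwtopz64',273,197,.064)]: print(n,plane(d,u,v,z).round(4))
im=d['image'][145:265,165:355,::-1]
cv2.imwrite('pics/crop.png',cv2.resize(im,None,fx=4,fy=4,interpolation=cv2.INTER_CUBIC))
E
```

```text
block [ 0.5498 -0.3646  0.063 ]
plate [ 0.4827 -0.1006  0.059 ]
screw [ 0.5209 -0.2604  0.09  ]
screwtopz64 [ 0.5239 -0.2616  0.064 ]
```

View pics/crop.png

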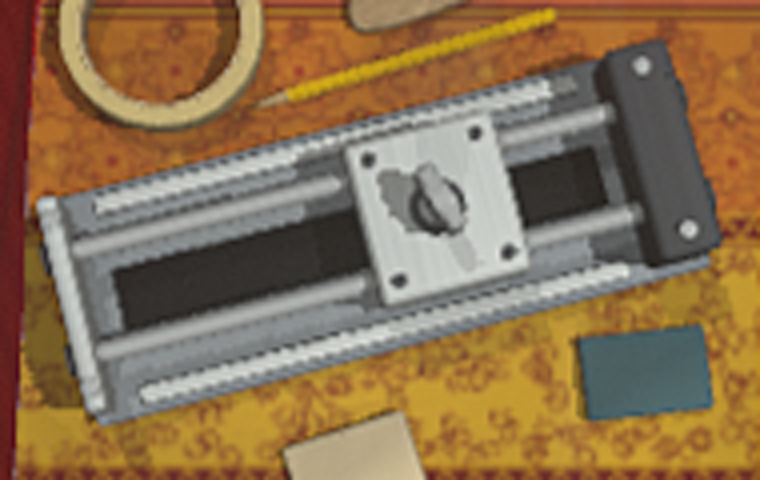

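The crop shows the carriage bolts at crop pixels (368,160), (475,132), (508,252) and (398,280). The spade top runs from about (425,168) to (457,232), and the free rods lie between the carriage and the block at (605,115)–(640,215).

```bash
python3 - <<'E'
from h import *
import pickle
d=pickle.load(open('top.pkl','rb'))
P=lambda u,v,z:plane(d,165+(u+.5)/4-.5,145+(v+.5)/4-.5,z)
b=[P(*p,.064) for p in [(368,160),(475,132),(508,252),(398,280)]]
c=np.mean(b,0); print('carriage c',c.round(4)); 
yv=(b[0]-b[1])+(b[3]-b[2]); yv/=np.linalg.norm(yv); print('y axis',yv.round(3),np.degrees(np.arctan2(yv[1],yv[0])), 'bolts',[np.linalg.norm(b[i]-b[i-1]).round(4) for i in range(4)])
bt=[P(*p,.063) for p in [(642,65),(688,230)]]; bc=np.mean(bt,0)
print('block',bc.round(4),'dist',np.dot(c-bc,yv))
s=[P(*p,.1) for p in [(425,168),(457,232)]]; v=s[0]-s[1]; print('spade',np.mean(s,0).round(4),np.linalg.norm(v),np.degrees(np.arctan2(v[1],v[0])))
pl=np.mean([P(50,205,.059),P(92,405,.059)],0); print('plate',pl,np.linalg.norm(pl-bc), np.degrees(np.arctan2(*(pl-bc)[[1,0]])))
Rt=rot(ctrl.get_obs()['tool_rot']); print('tool x,y,z axes\n',Rt.round(3))
E
```

```text
carriage c [ 0.5257 -0.2633  0.064 ]
y axis [-0.254  0.967  0.   ] 104.69783509048752 bolts [np.float64(0.0557), np.float64(0.0499), np.float64(0.0562), np.float64(0.0508)]
block [ 0.5527 -0.3662  0.063 ] dist 0.10640465993518299
spade [ 0.5238 -0.2631  0.1   ] 0.030870723754536693 26.245011565188882
plate [ 0.48139485 -0.09943362  0.059     ] 0.2761677917035137 104.97125690688348
tool x,y,z axes
 [[ 0.917  0.398 -0.001]
 [ 0.398 -0.917  0.002]
 [ 0.    -0.002 -1.   ]]
```

Checks against the given sizes:
- **End block to plate:** 276 mm measured, about 280 mm expected.
- **Carriage bolts:** the square is plausible.
- **Carriage:** about 55 mm from home.
- **Spade:** long axis at about 26°.

I'll hover above the screw with the wrist wound back half a turn, so one grip covers the whole clockwise travel.

```bash
python3 -m handwheel '[{"gripper":-1,"offset":[47,-22,0],"rotation":[0,0,-0.175]},{"gripper":-1,"offset":[94,-44,0],"rotation":[0,0,-0.35]},{"gripper":-1,"offset":[141,-66,0],"rotation":[0,0,-0.525]},{"gripper":-1,"offset":[188,-87,0],"rotation":[0,0,-0.7]},{"gripper":-1,"offset":[235,-109,0],"rotation":[0,0,-0.875]},{"gripper":-1,"offset":[282,-131,0],"rotation":[0,0,-1.05]},{"gripper":-1,"offset":[329,-153,0],"rotation":[0,0,-1.225]},{"gripper":-1,"offset":[376,-175,0],"rotation":[0,0,-1.4]}]' 40
python3 -m handwheel '[{"gripper":-1,"offset":[0,0,5],"rotation":[0,0,-0.18]},{"gripper":-1,"offset":[0,0,10],"rotation":[0,0,-0.36]},{"gripper":-1,"offset":[0,0,15],"rotation":[0,0,-0.54]},{"gripper":-1,"offset":[0,0,20],"rotation":[0,0,-0.72]},{"gripper":-1,"offset":[0,0,25],"rotation":[0,0,-0.9]},{"gripper":-1,"offset":[0,0,30],"rotation":[0,0,-1.08]},{"gripper":-1,"offset":[0,0,35],"rotation":[0,0,-1.26]},{"gripper":-1,"offset":[0,0,40],"rotation":[0,0,-1.44]}]'
python3 - <<'E'
from h import *
o=ctrl.get_obs(); print(o['t'],o['q'].round(3),o['tool_pos'].round(4)); Rt=rot(o['tool_rot']);print(Rt.round(3), 'yaw',np.degrees(np.arctan2(Rt[1,0],Rt[0,0])))
E
```

```text
t: 1.1
tool_pos: [0.5249, -0.2613, 0.2308]
tool_rot: [-1.933, -2.476, 0.0]
contact_force: [-0.1, 0.1, -0.5]
opening: 0.0853
grip_force: 0.0
t: 2.1
tool_pos: [0.5238, -0.2627, 0.1905]
tool_rot: [0.179, -3.136, -0.001]
contact_force: [0.4, -0.6, -0.0]
opening: 0.0854
grip_force: 0.0
2.1 [-0.592 -0.01   1.746 -0.     1.407 -2.277] [ 0.5238 -0.2627  0.1905]
[[-0.993 -0.114 -0.001]
 [-0.114  0.993  0.001]
 [ 0.001  0.001 -1.   ]] yaw -173.4589647464523
```

```bash
python3 - <<'E'
from h import *
import pickle
d=snap('wrist','w0'); pickle.dump(d,open('w0.pkl','wb')); print({k:v for k,v in d.items() if k!='image'})
E
```

```text
{'fovy': 65.70646984690485, 'cx': 258.65265706210573, 'cy': 197.05409303018294, 'xyz': array([ 0.44404749, -0.2724609 ,  0.33305514]), 'attitude': array([-0.23811225, -0.26637957,  1.6696401 ])}
```

View pics/w0.png

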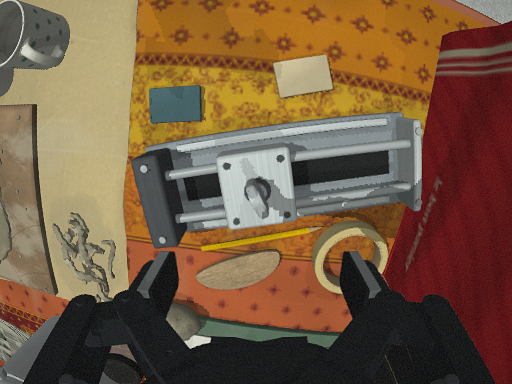

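The wrist view shows the carriage's bolts at about (226,164), (280,158), (286,214) and (231,221), with the spade at about (260,195). I'll enlarge that area to read the spade edges.

```bash
python3 - <<'E'
import cv2
im=cv2.imread('pics/w0.png')[140:240,205:310]
cv2.imwrite('pics/w0c.png',cv2.resize(im,None,fx=6,fy=6,interpolation=cv2.INTER_CUBIC))
E
```

```text
(no output)
```

View pics/w0c.png

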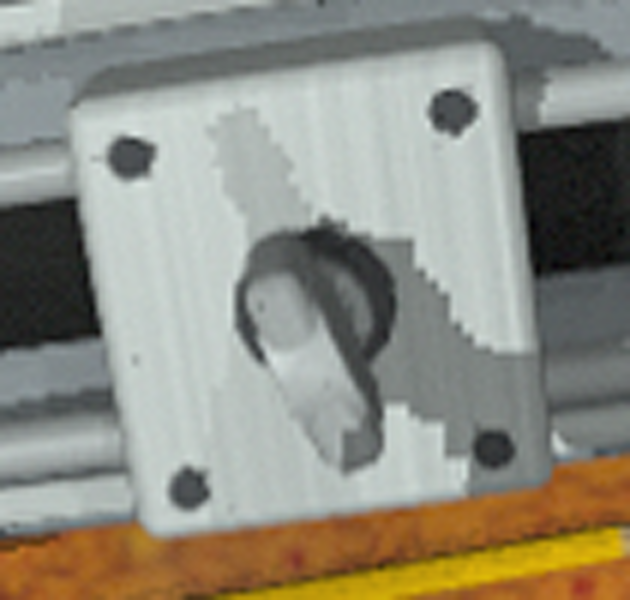

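In the crop the bolts are at (130,157), (453,110), (494,447) and (189,488). The spade's long edges run from (245,300) to (330,470) and from (315,275) to (380,430).

```bash
python3 - <<'E'
from h import *
import pickle
d=pickle.load(open('w0.pkl','rb'))
P=lambda u,v,z:plane(d,205+(u+.5)/6-.5,140+(v+.5)/6-.5,z,True)
b=[P(*p,.064) for p in [(130,157),(453,110),(494,447),(189,488)]]
print('c',np.mean(b,0).round(4),[np.linalg.norm(b[i]-b[i-1]).round(4) for i in range(4)])
yv=(b[1]-b[0])+(b[2]-b[3]); print('y',np.degrees(np.arctan2(yv[1],yv[0])))
for p,q in [((245,300),(330,470)),((315,275),(380,430)),((270,265),(362,468))]:
    a,c=P(*p,.098),P(*q,.098); v=c-a; print(np.mean([a,c],0).round(4),np.linalg.norm(v).round(4),np.degrees(np.arctan2(v[1],v[0])))
E
```

```text
c [ 0.5253 -0.2645  0.064 ] [np.float64(0.0558), np.float64(0.0503), np.float64(0.0559), np.float64(0.0502)]
y 104.86397618553467
[ 0.5273 -0.2681  0.098 ] 0.0278 31.488917302305882
[ 0.5215 -0.2604  0.098 ] 0.0245 28.455604854150646
[ 0.5242 -0.2644  0.098 ] 0.0325 29.696108368491306
```

Both views agree: screw at about (0.525, -0.264) and spade yaw about 29.5°. I'll turn, descend and grip.

```bash
python3 -m handwheel '[{"gripper":-1,"offset":[-1,-1.5,10],"rotation":[0,0,-0.15]},{"gripper":-1,"offset":[-1,-1.5,30],"rotation":[0,0,-0.3]},{"gripper":-1,"offset":[-1,-1.5,50],"rotation":[0,0,-0.39]},{"gripper":-1,"offset":[-1,-1.5,75],"rotation":[0,0,-0.39]},{"gripper":-1,"offset":[-1,-1.5,95],"rotation":[0,0,-0.39]},{"gripper":-1,"offset":[-1,-1.5,108],"rotation":[0,0,-0.39]},{"gripper":-1,"offset":[-1,-1.5,113],"rotation":[0,0,-0.39]},{"gripper":-1,"offset":[-1,-1.5,113],"rotation":[0,0,-0.39]}]' 40
python3 -m handwheel '[{"gripper":0.5,"offset":[0,0,0],"rotation":[0,0,0]},{"gripper":0.6,"offset":[0,0,0],"rotation":[0,0,0]},{"gripper":0.7,"offset":[0,0,0],"rotation":[0,0,0]},{"gripper":1,"offset":[0,0,0],"rotation":[0,0,0]},{"gripper":1,"offset":[0,0,0],"rotation":[0,0,0]},{"gripper":1,"offset":[0,0,0],"rotation":[0,0,0]},{"gripper":1,"offset":[0,0,0],"rotation":[0,0,0]},{"gripper":1,"offset":[0,0,0],"rotation":[0,0,0]}]' 40
cat > st.py <<'E'
from h import *
o=ctrl.get_obs(); Rt=rot(o['tool_rot']);f=o['contact_force'];yv=np.array([-.256,.967,0])
print('t',round(o['t'],2),'q',o['q'].round(3),'p',o['tool_pos'].round(4),'yaw',round(np.arctan2(Rt[1,0],Rt[0,0]),4),'f',f.round(2),'fy',round(f@yv,2),'m',o['wrist_torque'].round(3),'open',round(o['opening'],4),'g',round(o['grip_force'],1))
print('scorer -y in tool axes',(Rt.T@-yv).round(3))
E
python3 st.py
```

```text
t: 3.15
tool_pos: [0.5255, -0.2644, 0.0785]
tool_rot: [-0.774, 3.045, -0.0]
contact_force: [-0.5, 0.3, -0.3]
opening: 0.0855
grip_force: 0.0
t: 4.15
tool_pos: [0.5254, -0.2641, 0.0785]
tool_rot: [-0.775, 3.045, 0.001]
contact_force: [-0.7, 3.0, 3.6]
opening: 0.0082
grip_force: 43.4
t 4.15 q [-0.593  0.108  1.822  0.     1.212 -2.662] p [ 0.5254 -0.2641  0.0785] yaw -2.6433 f [-0.69  3.01  3.59] fy 3.09 m [ 0.453  0.245 -0.001] open 0.0082 g 43.4
scorer -y in tool axes [ 0.237 -0.972 -0.   ]
```

Gripped: opening 8.2 mm on the 9 mm spade. I'll slide toward home, 48 mm first.

```bash
python3 -m handwheel '[{"gripper":1,"offset":[1.4,-5.8,0],"rotation":[0,0,0]},{"gripper":1,"offset":[2.8,-11.7,0],"rotation":[0,0,0]},{"gripper":1,"offset":[4.3,-17.5,0],"rotation":[0,0,0]},{"gripper":1,"offset":[5.7,-23.3,0],"rotation":[0,0,0]},{"gripper":1,"offset":[7.1,-29.2,0],"rotation":[0,0,0]},{"gripper":1,"offset":[8.5,-35,0],"rotation":[0,0,0]},{"gripper":1,"offset":[10,-40.8,0],"rotation":[0,0,0]},{"gripper":1,"offset":[11.4,-46.7,0],"rotation":[0,0,0]}]' 40; python3 st.py
python3 -m handwheel '[{"gripper":1,"offset":[0.2,-1,0],"rotation":[0,0,0]},{"gripper":1,"offset":[0.5,-2,0],"rotation":[0,0,0]},{"gripper":1,"offset":[0.7,-3,0],"rotation":[0,0,0]},{"gripper":1,"offset":[0.9,-3.9,0],"rotation":[0,0,0]},{"gripper":1,"offset":[0.9,-3.9,0],"rotation":[0,0,0]},{"gripper":1,"offset":[0.9,-3.9,0],"rotation":[0,0,0]},{"gripper":1,"offset":[0.9,-3.9,0],"rotation":[0,0,0]},{"gripper":1,"offset":[0.9,-3.9,0],"rotation":[0,0,0]}]' 40; python3 st.py
```

```text
t: 5.15
tool_pos: [0.5376, -0.3102, 0.0785]
tool_rot: [0.775, -3.044, -0.003]
contact_force: [-2.4, 5.2, 6.3]
opening: 0.0077
grip_force: 43.6
t 5.15 q [-6.440e-01  1.810e-01  1.741e+00  1.000e-03  1.222e+00 -2.713e+00] p [ 0.5376 -0.3102  0.0785] yaw -2.6432 f [-2.36  5.21  6.28] fy 5.64 m [ 0.735  0.381 -0.015] open 0.0077 g 43.6
scorer -y in tool axes [ 0.237 -0.972 -0.002]
t: 6.15
tool_pos: [0.5386, -0.3141, 0.0785]
tool_rot: [0.775, -3.044, -0.002]
contact_force: [-1.6, 4.7, 5.5]
opening: 0.0079
grip_force: 43.6
t 6.15 q [-6.480e-01  1.870e-01  1.734e+00  1.000e-03  1.222e+00 -2.717e+00] p [ 0.5386 -0.3141  0.0785] yaw -2.6434 f [-1.57  4.71  5.54] fy 4.96 m [ 0.7    0.395 -0.029] open 0.0079 g 43.6
scorer -y in tool axes [ 0.237 -0.972 -0.001]
```

```bash
python3 -m handwheel '[{"gripper":1,"offset":[0.2,-1,0],"rotation":[0,0,0]},{"gripper":1,"offset":[0.5,-2,0],"rotation":[0,0,0]},{"gripper":1,"offset":[0.7,-2.9,0],"rotation":[0,0,0]},{"gripper":1,"offset":[0.7,-2.9,0],"rotation":[0,0,0]},{"gripper":1,"offset":[0.7,-2.9,0],"rotation":[0,0,0]},{"gripper":1,"offset":[0.7,-2.9,0],"rotation":[0,0,0]},{"gripper":1,"offset":[0.7,-2.9,0],"rotation":[0,0,0]},{"gripper":1,"offset":[0.7,-2.9,0],"rotation":[0,0,0]}]' 40; python3 st.py
python3 -m handwheel '[{"gripper":1,"offset":[0.2,-1,0],"rotation":[0,0,0]},{"gripper":1,"offset":[0.5,-2,0],"rotation":[0,0,0]},{"gripper":1,"offset":[0.5,-2,0],"rotation":[0,0,0]},{"gripper":1,"offset":[0.5,-2,0],"rotation":[0,0,0]},{"gripper":1,"offset":[0.5,-2,0],"rotation":[0,0,0]},{"gripper":1,"offset":[0.5,-2,0],"rotation":[0,0,0]},{"gripper":1,"offset":[0.5,-2,0],"rotation":[0,0,0]},{"gripper":1,"offset":[0.5,-2,0],"rotation":[0,0,0]}]' 40; python3 st.py
```

```text
t: 7.15
tool_pos: [0.5393, -0.317, 0.0785]
tool_rot: [0.775, -3.044, -0.002]
contact_force: [-2.8, 4.0, 5.2]
opening: 0.0079
grip_force: 43.6
t 7.15 q [-6.510e-01  1.910e-01  1.729e+00  1.000e-03  1.223e+00 -2.720e+00] p [ 0.5393 -0.317   0.0785] yaw -2.6433 f [-2.78  3.98  5.23] fy 4.56 m [0.683 0.391 0.02 ] open 0.0079 g 43.6
scorer -y in tool axes [ 0.237 -0.972 -0.001]
t: 8.15
tool_pos: [0.5397, -0.3183, 0.0785]
tool_rot: [0.775, -3.044, -0.004]
contact_force: [-2.1, 6.4, 5.5]
opening: 0.008
grip_force: 43.8
t 8.15 q [-6.520e-01  1.940e-01  1.725e+00  1.000e-03  1.225e+00 -2.722e+00] p [ 0.5397 -0.3183  0.0785] yaw -2.6432 f [-2.06  6.36  5.5 ] fy 6.68 m [1.065 0.487 0.019] open 0.008 g 43.8
scorer -y in tool axes [ 0.237 -0.972 -0.003]
```

```bash
python3 -m handwheel '[{"gripper":1,"offset":[0.2,-1,0],"rotation":[0,0,0]},{"gripper":1,"offset":[0.5,-2,0],"rotation":[0,0,0]},{"gripper":1,"offset":[0.5,-2,0],"rotation":[0,0,0]},{"gripper":1,"offset":[0.5,-2,0],"rotation":[0,0,0]},{"gripper":1,"offset":[0.5,-2,0],"rotation":[0,0,0]},{"gripper":1,"offset":[0.5,-2,0],"rotation":[0,0,0]},{"gripper":1,"offset":[0.5,-2,0],"rotation":[0,0,0]},{"gripper":1,"offset":[0.5,-2,0],"rotation":[0,0,0]}]' 40; python3 st.py
```

```text
t: 9.15
tool_pos: [0.5397, -0.3184, 0.0785]
tool_rot: [0.775, -3.043, -0.011]
contact_force: [-5.2, 12.0, 10.7]
opening: 0.0086
grip_force: 44.3
t 9.15 q [-0.653  0.197  1.722  0.004  1.229 -2.724] p [ 0.5397 -0.3184  0.0785] yaw -2.643 f [-5.2  12.04 10.66] fy 12.98 m [ 1.945  0.868 -0.049] open 0.0086 g 44.3
scorer -y in tool axes [ 0.238 -0.972 -0.007]
```

The carriage is home: it stalled with 13 N against the block. I'll ease off the push and start turning clockwise (+tool z) while still well inside the free range.

```bash
python3 -m handwheel '[{"gripper":1,"offset":[-0.3,1.2,0],"rotation":[0,0,0]},{"gripper":1,"offset":[-0.3,1.2,0],"rotation":[0,0,0]},{"gripper":1,"offset":[-0.3,1.2,0],"rotation":[0,0,0.05]},{"gripper":1,"offset":[-0.3,1.2,0],"rotation":[0,0,0.1]},{"gripper":1,"offset":[-0.3,1.2,0],"rotation":[0,0,0.15]},{"gripper":1,"offset":[-0.3,1.2,0],"rotation":[0,0,0.2]},{"gripper":1,"offset":[-0.3,1.2,0],"rotation":[0,0,0.25]},{"gripper":1,"offset":[-0.3,1.2,0],"rotation":[0,0,0.3]}]' 40; python3 st.py
python3 -m handwheel '[{"gripper":1,"offset":[0,0,0],"rotation":[0,0,0.05]},{"gripper":1,"offset":[0,0,0],"rotation":[0,0,0.1]},{"gripper":1,"offset":[0,0,0],"rotation":[0,0,0.15]},{"gripper":1,"offset":[0,0,0],"rotation":[0,0,0.2]},{"gripper":1,"offset":[0,0,0],"rotation":[0,0,0.25]},{"gripper":1,"offset":[0,0,0],"rotation":[0,0,0.3]},{"gripper":1,"offset":[0,0,0],"rotation":[0,0,0.35]},{"gripper":1,"offset":[0,0,0],"rotation":[0,0,0.35]}]' 40; python3 st.py
```

```text
t: 10.15
tool_pos: [0.5397, -0.3183, 0.0785]
tool_rot: [0.309, -3.125, -0.007]
contact_force: [-4.6, 10.3, 7.6]
opening: 0.0079
grip_force: 44.1
t 10.15 q [-6.530e-01  1.950e-01  1.724e+00  2.000e-03  1.227e+00 -2.421e+00] p [ 0.5397 -0.3183  0.0785] yaw -2.9447 f [-4.58 10.34  7.59] fy 11.18 m [1.416 0.679 0.036] open 0.0079 g 44.1
scorer -y in tool axes [-0.062 -0.998 -0.005]
t: 11.15
tool_pos: [0.5397, -0.3182, 0.0785]
tool_rot: [-0.238, -3.13, -0.007]
contact_force: [-4.1, 8.7, 8.1]
opening: 0.008
grip_force: 44.0
t 11.15 q [-0.653  0.195  1.724  0.003  1.227 -2.072] p [ 0.5397 -0.3182  0.0785] yaw 2.9896 f [-4.08  8.67  8.07] fy 9.42 m [ 1.476  0.641 -0.047] open 0.008 g 44.0
scorer -y in tool axes [-0.399 -0.917 -0.005]
```

```bash
cat > tq.py <<'E'
from h import *
A=[]
for i in range(5):
    o=ctrl.get_obs(); A.append((o['wrist_torque'][2],o['effort'][5])); ctrl.get_image('wrist')
o=ctrl.get_obs(); A.append((o['wrist_torque'][2],o['effort'][5])); A=np.array(A)
Rt=rot(o['tool_rot']);f=o['contact_force']
print('t',round(o['t'],2),'yaw',round(np.arctan2(Rt[1,0],Rt[0,0]),4),'p',o['tool_pos'].round(4),'fy',round(f@[-.256,.967,0],1),'mz',A.mean(0).round(4),'sd',A.std(0).round(4),'q6',o['q'][5].round(4),'op',round(o['opening'],4))
E
python3 tq.py
```

```text
t 11.4 yaw 2.9899 p [ 0.5397 -0.3182  0.0785] fy 10.8 mz [-0.0422 -0.0238] sd [0.0185 0.0247] q6 -2.0725 op 0.0079
```

```bash
cat >> tq.py <<'E'
import sys
if len(sys.argv)>1 and A.mean(0)[0]>float(sys.argv[1]): print('STOP'); sys.exit(1)
E
python3 -m handwheel '[{"gripper":1,"offset":[0,0,0],"rotation":[0,0,0.02]},{"gripper":1,"offset":[0,0,0],"rotation":[0,0,0.04]},{"gripper":1,"offset":[0,0,0],"rotation":[0,0,0.06]},{"gripper":1,"offset":[0,0,0],"rotation":[0,0,0.08]},{"gripper":1,"offset":[0,0,0],"rotation":[0,0,0.1]},{"gripper":1,"offset":[0,0,0],"rotation":[0,0,0.1]},{"gripper":1,"offset":[0,0,0],"rotation":[0,0,0.1]},{"gripper":1,"offset":[0,0,0],"rotation":[0,0,0.1]}]' 40 >/dev/null; python3 tq.py 0.03 &&
python3 -m handwheel '[{"gripper":1,"offset":[0,0,0],"rotation":[0,0,0.02]},{"gripper":1,"offset":[0,0,0],"rotation":[0,0,0.04]},{"gripper":1,"offset":[0,0,0],"rotation":[0,0,0.06]},{"gripper":1,"offset":[0,0,0],"rotation":[0,0,0.08]},{"gripper":1,"offset":[0,0,0],"rotation":[0,0,0.1]},{"gripper":1,"offset":[0,0,0],"rotation":[0,0,0.1]},{"gripper":1,"offset":[0,0,0],"rotation":[0,0,0.1]},{"gripper":1,"offset":[0,0,0],"rotation":[0,0,0.1]}]' 40 >/dev/null && python3 tq.py 0.03
```

```text
t 12.65 yaw 2.8899 p [ 0.5397 -0.3182  0.0785] fy 9.3 mz [-0.0378 -0.0376] sd [0.0212 0.    ] q6 -1.9725 op 0.0081
t 13.9 yaw 2.7899 p [ 0.5397 -0.3182  0.0785] fy 8.8 mz [-0.0452 -0.0377] sd [0.029 0.   ] q6 -1.8725 op 0.008
```

```bash
sed -i '/^import sys/,$d' tq.py; cat >> tq.py <<'E'
import sys
m,e=A.mean(0)
if abs(m+.04)>.045 or abs(A[-1,1]+.0376)>.03: print('STOP',A.round(3).tolist()); sys.exit(1)
E
python3 -m handwheel '[{"gripper":1,"offset":[0,0,0],"rotation":[0,0,0.02]},{"gripper":1,"offset":[0,0,0],"rotation":[0,0,0.04]},{"gripper":1,"offset":[0,0,0],"rotation":[0,0,0.06]},{"gripper":1,"offset":[0,0,0],"rotation":[0,0,0.08]},{"gripper":1,"offset":[0,0,0],"rotation":[0,0,0.1]},{"gripper":1,"offset":[0,0,0],"rotation":[0,0,0.1]},{"gripper":1,"offset":[0,0,0],"rotation":[0,0,0.1]},{"gripper":1,"offset":[0,0,0],"rotation":[0,0,0.1]}]' 40 >/dev/null; python3 tq.py &&
python3 -m handwheel '[{"gripper":1,"offset":[0,0,0],"rotation":[0,0,0.02]},{"gripper":1,"offset":[0,0,0],"rotation":[0,0,0.04]},{"gripper":1,"offset":[0,0,0],"rotation":[0,0,0.06]},{"gripper":1,"offset":[0,0,0],"rotation":[0,0,0.08]},{"gripper":1,"offset":[0,0,0],"rotation":[0,0,0.1]},{"gripper":1,"offset":[0,0,0],"rotation":[0,0,0.1]},{"gripper":1,"offset":[0,0,0],"rotation":[0,0,0.1]},{"gripper":1,"offset":[0,0,0],"rotation":[0,0,0.1]}]' 40 >/dev/null && python3 tq.py &&
python3 -m handwheel '[{"gripper":1,"offset":[0,0,0],"rotation":[0,0,0.02]},{"gripper":1,"offset":[0,0,0],"rotation":[0,0,0.04]},{"gripper":1,"offset":[0,0,0],"rotation":[0,0,0.06]},{"gripper":1,"offset":[0,0,0],"rotation":[0,0,0.08]},{"gripper":1,"offset":[0,0,0],"rotation":[0,0,0.1]},{"gripper":1,"offset":[0,0,0],"rotation":[0,0,0.1]},{"gripper":1,"offset":[0,0,0],"rotation":[0,0,0.1]},{"gripper":1,"offset":[0,0,0],"rotation":[0,0,0.1]}]' 40 >/dev/null && python3 tq.py
```

```text
t 15.15 yaw 2.6899 p [ 0.5397 -0.3181  0.0786] fy 10.1 mz [-0.0543 -0.0379] sd [0.0182 0.    ] q6 -1.7725 op 0.0082
t 16.4 yaw 2.5899 p [ 0.5397 -0.3181  0.0785] fy 10.0 mz [-0.0366 -0.038 ] sd [0.024 0.   ] q6 -1.6725 op 0.0078
t 17.65 yaw 2.49 p [ 0.5397 -0.3181  0.0785] fy 10.1 mz [-0.058  -0.0382] sd [0.0204 0.    ] q6 -1.5725 op 0.008
```

```bash
python3 -m handwheel '[{"gripper":1,"offset":[0,0,0],"rotation":[0,0,0.02]},{"gripper":1,"offset":[0,0,0],"rotation":[0,0,0.04]},{"gripper":1,"offset":[0,0,0],"rotation":[0,0,0.06]},{"gripper":1,"offset":[0,0,0],"rotation":[0,0,0.08]},{"gripper":1,"offset":[0,0,0],"rotation":[0,0,0.1]},{"gripper":1,"offset":[0,0,0],"rotation":[0,0,0.1]},{"gripper":1,"offset":[0,0,0],"rotation":[0,0,0.1]},{"gripper":1,"offset":[0,0,0],"rotation":[0,0,0.1]}]' 40 >/dev/null; python3 tq.py &&
python3 -m handwheel '[{"gripper":1,"offset":[0,0,0],"rotation":[0,0,0.02]},{"gripper":1,"offset":[0,0,0],"rotation":[0,0,0.04]},{"gripper":1,"offset":[0,0,0],"rotation":[0,0,0.06]},{"gripper":1,"offset":[0,0,0],"rotation":[0,0,0.08]},{"gripper":1,"offset":[0,0,0],"rotation":[0,0,0.1]},{"gripper":1,"offset":[0,0,0],"rotation":[0,0,0.1]},{"gripper":1,"offset":[0,0,0],"rotation":[0,0,0.1]},{"gripper":1,"offset":[0,0,0],"rotation":[0,0,0.1]}]' 40 >/dev/null && python3 tq.py &&
python3 -m handwheel '[{"gripper":1,"offset":[0,0,0],"rotation":[0,0,0.02]},{"gripper":1,"offset":[0,0,0],"rotation":[0,0,0.04]},{"gripper":1,"offset":[0,0,0],"rotation":[0,0,0.06]},{"gripper":1,"offset":[0,0,0],"rotation":[0,0,0.08]},{"gripper":1,"offset":[0,0,0],"rotation":[0,0,0.1]},{"gripper":1,"offset":[0,0,0],"rotation":[0,0,0.1]},{"gripper":1,"offset":[0,0,0],"rotation":[0,0,0.1]},{"gripper":1,"offset":[0,0,0],"rotation":[0,0,0.1]}]' 40 >/dev/null && python3 tq.py &&
python3 -m handwheel '[{"gripper":1,"offset":[0,0,0],"rotation":[0,0,0.02]},{"gripper":1,"offset":[0,0,0],"rotation":[0,0,0.04]},{"gripper":1,"offset":[0,0,0],"rotation":[0,0,0.06]},{"gripper":1,"offset":[0,0,0],"rotation":[0,0,0.08]},{"gripper":1,"offset":[0,0,0],"rotation":[0,0,0.1]},{"gripper":1,"offset":[0,0,0],"rotation":[0,0,0.1]},{"gripper":1,"offset":[0,0,0],"rotation":[0,0,0.1]},{"gripper":1,"offset":[0,0,0],"rotation":[0,0,0.1]}]' 40 >/dev/null && python3 tq.py
```

```text
t 18.9 yaw 2.3899 p [ 0.5397 -0.3181  0.0785] fy 9.9 mz [-0.0498 -0.0384] sd [0.0232 0.    ] q6 -1.4724 op 0.0081
t 20.15 yaw 2.2899 p [ 0.5397 -0.318   0.0785] fy 9.9 mz [-0.0377 -0.0387] sd [0.0253 0.    ] q6 -1.3725 op 0.0077
t 21.4 yaw 2.1899 p [ 0.5397 -0.318   0.0785] fy 9.4 mz [-0.0336 -0.0389] sd [0.0186 0.    ] q6 -1.2725 op 0.008
t 22.65 yaw 2.0899 p [ 0.5398 -0.318   0.0785] fy 11.1 mz [-0.0517 -0.0392] sd [0.0231 0.    ] q6 -1.1725 op 0.0079
```

```bash
python3 -m handwheel '[{"gripper":1,"offset":[0,0,0],"rotation":[0,0,0.02]},{"gripper":1,"offset":[0,0,0],"rotation":[0,0,0.04]},{"gripper":1,"offset":[0,0,0],"rotation":[0,0,0.06]},{"gripper":1,"offset":[0,0,0],"rotation":[0,0,0.08]},{"gripper":1,"offset":[0,0,0],"rotation":[0,0,0.1]},{"gripper":1,"offset":[0,0,0],"rotation":[0,0,0.1]},{"gripper":1,"offset":[0,0,0],"rotation":[0,0,0.1]},{"gripper":1,"offset":[0,0,0],"rotation":[0,0,0.1]}]' 40 >/dev/null; python3 tq.py &&
python3 -m handwheel '[{"gripper":1,"offset":[0,0,0],"rotation":[0,0,0.02]},{"gripper":1,"offset":[0,0,0],"rotation":[0,0,0.04]},{"gripper":1,"offset":[0,0,0],"rotation":[0,0,0.06]},{"gripper":1,"offset":[0,0,0],"rotation":[0,0,0.08]},{"gripper":1,"offset":[0,0,0],"rotation":[0,0,0.1]},{"gripper":1,"offset":[0,0,0],"rotation":[0,0,0.1]},{"gripper":1,"offset":[0,0,0],"rotation":[0,0,0.1]},{"gripper":1,"offset":[0,0,0],"rotation":[0,0,0.1]}]' 40 >/dev/null && python3 tq.py &&
python3 -m handwheel '[{"gripper":1,"offset":[0,0,0],"rotation":[0,0,0.02]},{"gripper":1,"offset":[0,0,0],"rotation":[0,0,0.04]},{"gripper":1,"offset":[0,0,0],"rotation":[0,0,0.06]},{"gripper":1,"offset":[0,0,0],"rotation":[0,0,0.08]},{"gripper":1,"offset":[0,0,0],"rotation":[0,0,0.1]},{"gripper":1,"offset":[0,0,0],"rotation":[0,0,0.1]},{"gripper":1,"offset":[0,0,0],"rotation":[0,0,0.1]},{"gripper":1,"offset":[0,0,0],"rotation":[0,0,0.1]}]' 40 >/dev/null && python3 tq.py &&
python3 -m handwheel '[{"gripper":1,"offset":[0,0,0],"rotation":[0,0,0.02]},{"gripper":1,"offset":[0,0,0],"rotation":[0,0,0.04]},{"gripper":1,"offset":[0,0,0],"rotation":[0,0,0.06]},{"gripper":1,"offset":[0,0,0],"rotation":[0,0,0.08]},{"gripper":1,"offset":[0,0,0],"rotation":[0,0,0.1]},{"gripper":1,"offset":[0,0,0],"rotation":[0,0,0.1]},{"gripper":1,"offset":[0,0,0],"rotation":[0,0,0.1]},{"gripper":1,"offset":[0,0,0],"rotation":[0,0,0.1]}]' 40 >/dev/null && python3 tq.py
```

```text
t 23.9 yaw 1.9899 p [ 0.5398 -0.318   0.0785] fy 10.9 mz [-0.0492 -0.0394] sd [0.0225 0.    ] q6 -1.0725 op 0.0078
t 25.15 yaw 1.8899 p [ 0.5398 -0.318   0.0785] fy 11.5 mz [-0.0489 -0.0397] sd [0.0137 0.    ] q6 -0.9725 op 0.0083
t 26.4 yaw 1.7899 p [ 0.5398 -0.318   0.0785] fy 10.4 mz [-0.0422 -0.0399] sd [0.0338 0.    ] q6 -0.8725 op 0.0079
t 27.65 yaw 1.6899 p [ 0.5399 -0.318   0.0786] fy 10.0 mz [-0.0468 -0.0402] sd [0.0318 0.    ] q6 -0.7725 op 0.0082
```

```bash
python3 -m handwheel '[{"gripper":1,"offset":[0,0,0],"rotation":[0,0,0.02]},{"gripper":1,"offset":[0,0,0],"rotation":[0,0,0.04]},{"gripper":1,"offset":[0,0,0],"rotation":[0,0,0.06]},{"gripper":1,"offset":[0,0,0],"rotation":[0,0,0.08]},{"gripper":1,"offset":[0,0,0],"rotation":[0,0,0.1]},{"gripper":1,"offset":[0,0,0],"rotation":[0,0,0.1]},{"gripper":1,"offset":[0,0,0],"rotation":[0,0,0.1]},{"gripper":1,"offset":[0,0,0],"rotation":[0,0,0.1]}]' 40 >/dev/null; python3 tq.py &&
python3 -m handwheel '[{"gripper":1,"offset":[0,0,0],"rotation":[0,0,0.02]},{"gripper":1,"offset":[0,0,0],"rotation":[0,0,0.04]},{"gripper":1,"offset":[0,0,0],"rotation":[0,0,0.06]},{"gripper":1,"offset":[0,0,0],"rotation":[0,0,0.08]},{"gripper":1,"offset":[0,0,0],"rotation":[0,0,0.1]},{"gripper":1,"offset":[0,0,0],"rotation":[0,0,0.1]},{"gripper":1,"offset":[0,0,0],"rotation":[0,0,0.1]},{"gripper":1,"offset":[0,0,0],"rotation":[0,0,0.1]}]' 40 >/dev/null && python3 tq.py &&
python3 -m handwheel '[{"gripper":1,"offset":[0,0,0],"rotation":[0,0,0.02]},{"gripper":1,"offset":[0,0,0],"rotation":[0,0,0.04]},{"gripper":1,"offset":[0,0,0],"rotation":[0,0,0.06]},{"gripper":1,"offset":[0,0,0],"rotation":[0,0,0.08]},{"gripper":1,"offset":[0,0,0],"rotation":[0,0,0.1]},{"gripper":1,"offset":[0,0,0],"rotation":[0,0,0.1]},{"gripper":1,"offset":[0,0,0],"rotation":[0,0,0.1]},{"gripper":1,"offset":[0,0,0],"rotation":[0,0,0.1]}]' 40 >/dev/null && python3 tq.py &&
python3 -m handwheel '[{"gripper":1,"offset":[0,0,0],"rotation":[0,0,0.02]},{"gripper":1,"offset":[0,0,0],"rotation":[0,0,0.04]},{"gripper":1,"offset":[0,0,0],"rotation":[0,0,0.06]},{"gripper":1,"offset":[0,0,0],"rotation":[0,0,0.08]},{"gripper":1,"offset":[0,0,0],"rotation":[0,0,0.1]},{"gripper":1,"offset":[0,0,0],"rotation":[0,0,0.1]},{"gripper":1,"offset":[0,0,0],"rotation":[0,0,0.1]},{"gripper":1,"offset":[0,0,0],"rotation":[0,0,0.1]}]' 40 >/dev/null && python3 tq.py
```

```text
t 28.9 yaw 1.59 p [ 0.5399 -0.318   0.0785] fy 10.7 mz [-0.0172 -0.0161] sd [0.031 0.   ] q6 -0.6725 op 0.0078
t 30.15 yaw 1.4903 p [ 0.5399 -0.318   0.0785] fy 10.9 mz [0.0859 0.0806] sd [0.0325 0.    ] q6 -0.5728 op 0.008
STOP [[0.14, 0.081], [0.039, 0.081], [0.056, 0.081], [0.091, 0.081], [0.101, 0.081], [0.09, 0.081]]
```

It bottomed: torque started rising near tool yaw 1.61, with a bottoming torque of about 0.08–0.12 N m now. I'll add a small 0.05 rad to be surely finger tight, then hold.

```bash
python3 -m handwheel '[{"gripper":1,"offset":[0,0,0],"rotation":[0,0,0.01]},{"gripper":1,"offset":[0,0,0],"rotation":[0,0,0.02]},{"gripper":1,"offset":[0,0,0],"rotation":[0,0,0.03]},{"gripper":1,"offset":[0,0,0],"rotation":[0,0,0.04]},{"gripper":1,"offset":[0,0,0],"rotation":[0,0,0.05]},{"gripper":1,"offset":[0,0,0],"rotation":[0,0,0.05]},{"gripper":1,"offset":[0,0,0],"rotation":[0,0,0.05]},{"gripper":1,"offset":[0,0,0],"rotation":[0,0,0.05]}]' 40; python3 tq.py
```

```text
t: 31.15
tool_pos: [0.54, -0.318, 0.0785]
tool_rot: [-2.358, -2.069, -0.003]
contact_force: [-3.5, 10.2, 8.0]
opening: 0.0082
grip_force: 44.1
t 31.4 yaw 1.4405 p [ 0.5399 -0.318   0.0785] fy 9.6 mz [0.1734 0.162 ] sd [0.025 0.   ] q6 -0.523 op 0.008
STOP [[0.129, 0.162], [0.167, 0.162], [0.179, 0.162], [0.189, 0.162], [0.211, 0.162], [0.166, 0.162]]
```

That's finger tight: about 0.12–0.20 N m of bottoming torque, held for over 0.2 s. First touch was near yaw 1.58, so I'll back off to yaw about 3.15, which is 1.71 rad counter-clockwise.

```bash
python3 -m handwheel '[{"gripper":1,"offset":[0,0,0],"rotation":[0,0,-0.1]},{"gripper":1,"offset":[0,0,0],"rotation":[0,0,-0.2]},{"gripper":1,"offset":[0,0,0],"rotation":[0,0,-0.33]},{"gripper":1,"offset":[0,0,0],"rotation":[0,0,-0.46]},{"gripper":1,"offset":[0,0,0],"rotation":[0,0,-0.6]},{"gripper":1,"offset":[0,0,0],"rotation":[0,0,-0.74]},{"gripper":1,"offset":[0,0,0],"rotation":[0,0,-0.87]},{"gripper":1,"offset":[0,0,0],"rotation":[0,0,-1.0]}]' 40 >/dev/null
python3 -m handwheel '[{"gripper":1,"offset":[0,0,0],"rotation":[0,0,-0.13]},{"gripper":1,"offset":[0,0,0],"rotation":[0,0,-0.26]},{"gripper":1,"offset":[0,0,0],"rotation":[0,0,-0.39]},{"gripper":1,"offset":[0,0,0],"rotation":[0,0,-0.52]},{"gripper":1,"offset":[0,0,0],"rotation":[0,0,-0.64]},{"gripper":1,"offset":[0,0,0],"rotation":[0,0,-0.71]},{"gripper":1,"offset":[0,0,0],"rotation":[0,0,-0.71]},{"gripper":1,"offset":[0,0,0],"rotation":[0,0,-0.71]}]' 40 >/dev/null; python3 tq.py; python3 st.py
```

```text
t 33.65 yaw -3.133 p [ 0.5397 -0.3182  0.0785] fy 10.6 mz [0.035 0.042] sd [0.0301 0.0004] q6 -2.2327 op 0.0079
STOP [[0.029, 0.041], [0.069, 0.042], [0.033, 0.042], [0.017, 0.042], [0.075, 0.042], [-0.013, 0.042]]
t 33.65 q [-6.520e-01  1.950e-01  1.724e+00  2.000e-03  1.227e+00 -2.233e+00] p [ 0.5397 -0.3182  0.0785] yaw -3.133 f [-4.03  9.9   8.44] fy 10.61 m [ 1.531  0.644 -0.013] open 0.0079 g 44.0
scorer -y in tool axes [-0.248 -0.969 -0.005]
```

Now at yaw 3.15, with the carriage still pressed home. I'll release and lift straight up.

```bash
python3 -m handwheel '[{"gripper":0.7,"offset":[0,0,0],"rotation":[0,0,0]},{"gripper":0.4,"offset":[0,0,0],"rotation":[0,0,0]},{"gripper":0,"offset":[0,0,0],"rotation":[0,0,0]},{"gripper":0,"offset":[0,0,0],"rotation":[0,0,0]},{"gripper":0,"offset":[0,0,0],"rotation":[0,0,0]},{"gripper":0,"offset":[0,0,0],"rotation":[0,0,0]},{"gripper":0,"offset":[0,0,-10],"rotation":[0,0,0]},{"gripper":0,"offset":[0,0,-20],"rotation":[0,0,0]}]' 40
python3 -m handwheel '[{"gripper":0,"offset":[0,0,-20],"rotation":[0,0,0]},{"gripper":0,"offset":[0,0,-40],"rotation":[0,0,0]},{"gripper":0,"offset":[0,0,-60],"rotation":[0,0,0]},{"gripper":0,"offset":[0,0,-80],"rotation":[0,0,0]},{"gripper":0,"offset":[0,0,-100],"rotation":[0,0,0]},{"gripper":0,"offset":[0,0,-100],"rotation":[0,0,0]},{"gripper":0,"offset":[0,0,-100],"rotation":[0,0,0]},{"gripper":0,"offset":[0,0,-100],"rotation":[0,0,0]}]' 40 
python3 - <<'E'
from h import *
d=snap('wrist','w1')
im=d['image'][120:260,150:330,::-1]
cv2.imwrite('pics/w1c.png',cv2.resize(im,None,fx=4,fy=4,interpolation=cv2.INTER_CUBIC))
import pickle; pickle.dump(d,open('w1.pkl','wb'))
E
```

```text
t: 34.65
tool_pos: [0.5404, -0.3204, 0.0993]
tool_rot: [-0.013, 3.141, -0.001]
contact_force: [0.3, -0.6, -0.3]
opening: 0.0426
grip_force: 0.0
t: 35.65
tool_pos: [0.5396, -0.3199, 0.1968]
tool_rot: [0.013, -3.14, -0.002]
contact_force: [-0.6, 0.3, 0.3]
opening: 0.0427
grip_force: 0.0
```

View pics/w1c.png

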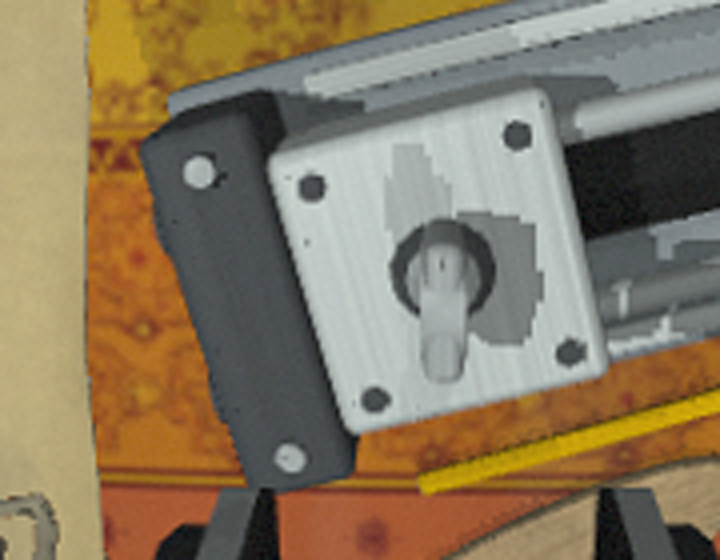

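The carriage is flush against the end block: its edge from crop (270,155) to (352,430) meets the block. The spade, from (442,230) to (442,380), stands at the back-off yaw and the fingers are clear. I'll hand in.

```bash
python3 -c "
from station import ctrl
print(ctrl.finish_job())"
```

```text
the job is handed in; nothing more can be done
None
```

I slid the carriage home against the thick end block, bottomed the thumbscrew finger tight, backed it off about a quarter turn, let go and lifted clear; the job is handed in (verdict not shown).

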